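# Tap the askew pillar candle home into the seat of its stand

## Robot

A 6-joint arm with a two-finger parallel gripper is mounted at the origin on a cart in front of the work surface, level with it; the furniture and walls round the work are solid. World frame = base frame: x ahead of the robot, y to its left, z up, the work surface at z = 0. Lengths are in m, angles in rad, forces in N, time in s.
With the tool pointing down it reaches from about 0.375 to 0.9 m from the base axis. Payload 3.1 kg.
Tool frame: the origin (TCP) lies at the very end of the fingers, on their centre line; the grasp point (between the pads) lies 19 mm behind it; z points along the fingers, y is the line along which they close (so a half turn about z gives the same grasp; the last joint's range is limited). The gripper opens to 87 mm and grips with 3 to 60 N. Pads are 19 mm wide; open, the fingers measure 117 mm over their backs; the gripper's body (75 mm by 190 mm) begins 51 mm behind the grasp point.
Start: joints at [1.048, 0.527, 1.433, -0, 1.181, -0.178], TCP at [0.211, 0.588, 0.223] pointing down, gripper open.
Joint ranges: [-3.08, 3.08], [-0.75, 2.2], [0.22, 2.44], [-1.43, 4.57], [0, 2.65], [-2.85, 2.85]. Speed limits (rad/s): [2.79, 2.79, 3.14, 3.14, 3.14, 3.14].

## Interface

Orientations are given as a unit quaternion [x, y, z, w].
In Python, from rig import status, viewer, robot gives the robot as it stands.
- The arm moves only by the tool arm_command, never from a script. Its arguments are lists of equal length, an entry for each row: "delta_rot": the turn, a rotation vector about the tool's x, y, z in degrees, a list of three; "delta_pos": the shift along the tool's x, y, z in m, a list of three; "gripper": the closure, from -1 (fully open) to 1 (shut). In form: {"delta_rot": [[rx, ry, rz], ...], "delta_pos": [[dx, dy, dz], ...], "gripper": [gripper, ...]}. A call has 1 to 12 rows; each row is the pose to reach, as a shift and turn from the pose commanded when the call began, along the tool's axes at that moment; what a row does not reach only later rows make up. A row lasts 1/12 s, in which the tool goes at most 41.7 mm and 7.16 degrees, less where a joint would pass 70% of its speed; a pose out of reach is approached as far as the arm can. A call with a gripper value outside its range is refused whole. The fingers move at their own pace and stop on an object; "grip_force" is the grip in N (left out, the last holds). Time passes only in rows, so rows that repeat a pose let the fingers close. It gives the time, the measured TCP pose, the force, the opening and the grip force at its end, in the units of the state.
- status.get_obs(): the state, without advancing time (a new reading comes with each control period).
- viewer.camera(name): name is "scene" or "top"; returns a dict with "pixels" (400x640x3 uint8, blue, green, red), "fx", "fy", "cx", "cy" (pixels), "pose" (4x4, takes a point from camera to world coordinates). Camera axes: x right, y down, z forward; pixel columns grow to the right and rows downward; lengths in m; the calibration is good to about 2 mm. A picture is of the moment at which its call begins. There is no depth.
- robot.hand_in(): hands the job in; it is judged then, once.
The state is a dict: "time": time; "q": joint angles; "joint_velocities": joint speeds; "joint_torque": joint torques, N m; "position": TCP position; "tool_rot": TCP orientation; "ft_force": force on the tool from outside, world axes, zero at the start; "moment": the same for the moment, N m; "grip_width": finger opening in m; "grip_force": force on a finger pad.
Only numpy, scipy, OpenCV 4.12 (cv2) and the standard library are available. Lean on these libraries where they do the work, as an engineer would, in place of code of your own. Each camera call takes 0.05 s, during which the arm holds its last target. There are 200 camera calls.

## Task

One of the two pillar candles was set down askew: it stands half on the rim of its stand instead of in the round seat. Nudge it over with light taps of a finger until it drops into the seat and stands upright and still in the middle, like its twin. Do not pinch, lift or topple it, and leave both stands, the other candle and the small things on the desk where they are.

Things in the scene. Friction and masses are not known exactly. Their poses are not given: they have to be found in the camera images.
- candle_1: askew pillar candle: plain red wax cylinder, 56 mm across, 114 mm tall, about 0.25 kg. Origin: centre of its underside; z up its axis (yaw means nothing). At the start its foot lies half on the rim of stand_1, 16 to 23 mm off the stand's axis, towards the robot, its left or its right (never away from the robot), standing level or leaning inward up to 9 degrees. Sliding it takes 1 to 2 N; pushed high up it tips, so push low.
- stand_1_seat (a point): centre of the seat's floor in stand_1: a recess 62 mm across, 4 mm deep (3 mm play round the candle), floor 38 mm above the desk; the flat rim round it is 42 mm above the desk, 80 mm across. Pushed inward, the candle rocks its far edge down onto this floor and slides on leaning; with its axis within about 3 mm of the seat's centre it drops in flat.
- stand_1: the loose dark cast-iron candle stand under the askew candle, 0.7 kg, 42 mm high: round foot and round dish both 80 mm across, thin stem between. Origin: centre of its underside; round, so yaw means nothing. It slides on the desk if pushed with more than 4 to 7 N.
- candle_2: the twin candle, same shape and size, standing properly in the seat of stand_2; origin at the centre of its underside. Leave it alone.
- stand_2: the twin stand, same as stand_1, 0.24 to 0.40 m away from it; origin at the centre of its underside. Leave it alone.
- stand_2_seat (a point): centre of the seat's floor in stand_2, 38 mm above the desk; same recess as stand_1's.
- match_box: matchbox, 37 x 53 x 16 mm, lying on the desk between the stands; origin: centre of its underside. Leave it alone.
- bone_folder: bone paper folder, a flat blade 19 x 148 x 8 mm, lying on the desk behind and between the stands (another lies by the pencil tin at the back); origin: centre of its underside. Leave it alone.
- sharpener: brass pencil sharpener, 17 x 25 x 14 mm, on the desk; origin: centre of its underside. Leave it alone.
- eraser: eraser, 20 x 44 x 12 mm, on the desk; origin: centre of its underside. Leave it alone.
Things that resemble listed ones, but are neither listed nor needed, are in the scene too. Leave any purple or turquoise look-alike of the stand_1 alone.

How it is judged:
By the outcome, as a careful person would: the job done as asked, in the order asked, and still so for the second after the job is handed in, with the robot touching nothing.
It also fails if it takes over 42 s, if anything falls off the work surface, if the arm or the gripper's body presses on something with over 40 N, if the wrist force passes 120 N, or if a joint passes its speed limit or range.

## Working session

There is one attempt and no reset: what is moved stays moved. The work goes in short steps, Python scripts to look and compute and a tool call to move; the robot and the scene stay as the last step left them, time stands still between calls to the robot, and variables do not carry over. Pictures are saved under pics/ and viewed, at most 10 in all, crops included, and the job is handed in when it is done.

Besides the shell and the picture viewer there is one more tool, called after "Request:" as name(argument=value, ...) on one line, values as JSON. arm_command: Moves the arm, as the interface text tells. Its arguments: {"type":"object","properties":{"delta_rot":{"type":"array","items":{"type":"array","items":{"type":"number"}}},"delta_pos":{"type":"array","items":{"type":"array","items":{"type":"number"}}},"gripper":{"type":"array","items":{"type":"number"}},"grip_force":{"type":"number"}},"required":["delta_rot","delta_pos","gripper"]}

```bash
mkdir -p pics; cat > h.py <<'E'
import numpy as np, cv2
from rig import status, viewer, robot
def shot(n,f):
    c=viewer.camera(n); cv2.imwrite(f'pics/{f}.png',c['pixels']); np.savez(f'pics/{f}.npz',**c); return c
def load(f): return dict(np.load(f'pics/{f}.npz'))
def ray(c,u,v,z):
    P=c['pose']; d=P[:3,:3]@np.array([(u-c['cx'])/c['fx'],(v-c['cy'])/c['fy'],1]); o=P[:3,3]
    return o+d*(z-o[2])/d[2]
def proj(c,p):
    P=c['pose']; q=P[:3,:3].T@(np.array(p)-P[:3,3]); return np.array([c['fx']*q[0]/q[2]+c['cx'],c['fy']*q[1]/q[2]+c['cy']])
E
python3 - <<'E'
from h import *
for n in('scene','top'):
    c=shot(n,n+'0'); print(n,c['pose'].round(3).tolist(),c['fx'],c['cx'],c['cy'])
o=status.get_obs();print({k:np.round(v,3).tolist() for k,v in o.items()})
E
```

```text
scene [[0.775, -0.251, 0.58, 0.003], [-0.632, -0.336, 0.699, -0.742], [0.019, -0.908, -0.419, 0.498], [0.0, 0.0, 0.0, 1.0]] 461.06894564708443 324.3859927943784 198.09661423704492
top [[0.013, -0.995, 0.101, 0.501], [-1.0, -0.012, 0.013, -0.052], [-0.012, -0.102, -0.995, 0.95], [0.0, 0.0, 0.0, 1.0]] 411.44376583337794 316.6195621595544 202.93685877026775
{'time': 0.1, 'q': [1.049, 0.528, 1.434, -0.0, 1.181, -0.178], 'joint_velocities': [-0.0, -0.002, -0.002, -0.001, 0.001, -0.0], 'joint_torque': [0.0, -44.099, -17.715, 0.064, 0.053, -0.0], 'position': [0.21, 0.588, 0.222], 'tool_rot': [0.171, 0.985, -0.001, -0.0], 'ft_force': [0.637, 0.685, -0.505], 'moment': [0.043, 0.007, 0.003], 'grip_force': 0.0, 'grip_width': 0.087}
```

View pics/scene0.png

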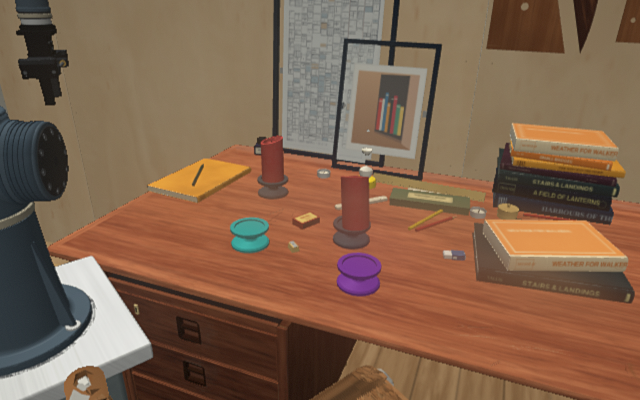

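View pics/top0.png

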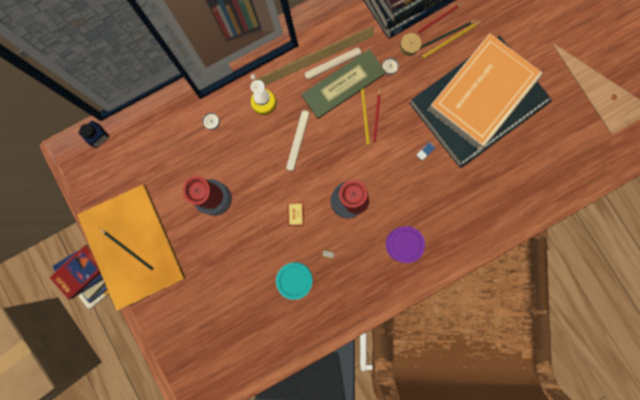

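The two candles are at about (270,165) and (353,210) in scene, and (200,193) and (350,198) in top. Next I'll zoom in on both.

```bash
python3 - <<'E'
from h import *
s=load('scene0')['pixels'];t=load('top0')['pixels']
r=lambda a:cv2.resize(a,(400,300),interpolation=cv2.INTER_CUBIC)
cv2.imwrite('pics/z.png',np.vstack([np.hstack([r(s[125:209,216:328]),r(s[164:260,290:418])]),np.hstack([r(t[160:232,165:261]),r(t[160:232,300:396])])]))
E
```

```text
(no output)
```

View pics/z.png

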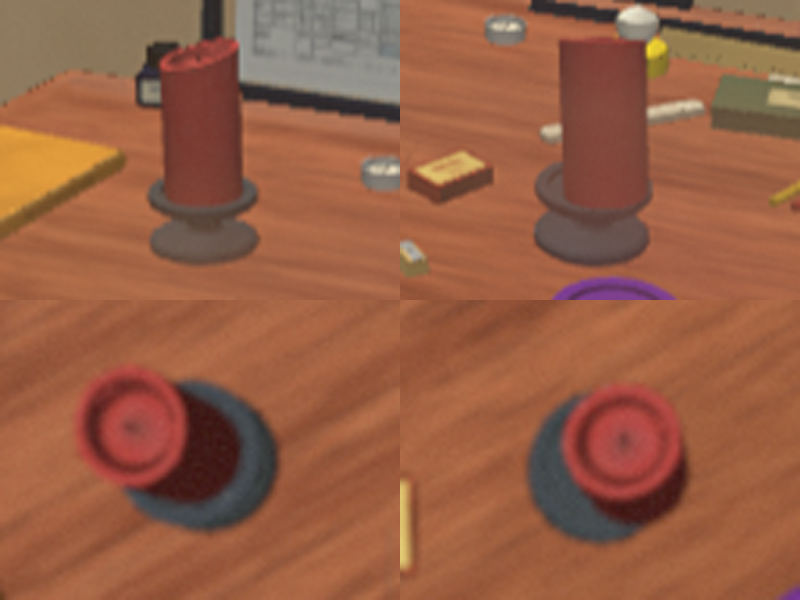

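```bash
cat >> h.py <<'E'
from scipy.optimize import minimize
from scipy.spatial.transform import Rotation as R
A=np.linspace(0,2*np.pi,60); C=np.c_[np.cos(A),np.sin(A),0*A]
def sil(c,pts,S=4):
    m=np.zeros((400*S//S,640),np.uint8)
    q=(pts-c['pose'][:3,3])@c['pose'][:3,:3]; uv=np.c_[c['fx']*q[:,0]/q[:,2]+c['cx'],c['fy']*q[:,1]/q[:,2]+c['cy']]
    big=np.zeros((400*S,640*S),np.uint8)
    h=cv2.convexHull(((uv+.5)*S).astype(np.float32)); return h
def lab(c):
    p=cv2.GaussianBlur(c['pixels'],(0,0),.6).astype(float); b,g,r=p[...,0],p[...,1],p[...,2]
    red=(r>1.9*g)&(r>25); gray=(r<1.25*b+8)&(r<120)&(r>15)
    return np.where(red,2,np.where(gray,1,0)).astype(np.uint8)
def cpts(v):
    Q=R.from_rotvec([v[3],v[4],0]).as_matrix()
    return np.vstack([C*.028,C*.028+[0,0,.114]])@Q.T+v[:3]
def fit(cs,st,cd,fix=None,S=4):
    boxes=[];L=[]
    for c in cs:
        u=proj(c,[st[0],st[1],.06]).astype(int)-[60,70]; boxes.append(u)
        l=lab(c)[u[1]:u[1]+130,u[0]:u[0]+120]; L.append(cv2.resize(l,None,fx=S,fy=S,interpolation=cv2.INTER_NEAREST))
    def cost(w,full=False):
        s=w[:2] if fix is None else np.array(fix); v=w[-5:]; t=0;ims=[]
        for c,u,l in zip(cs,boxes,L):
            m=np.zeros_like(l)
            for z0,z1 in((0,.004),(.032,.042)):
                h=sil(c,np.vstack([C*.04+[*s,z0],C*.04+[*s,z1]]))/4-u; cv2.fillConvexPoly(m,(h*S).astype(int),1)
            h=sil(c,cpts(v))/4-u; cv2.fillConvexPoly(m,(h*S).astype(int),2)
            near=cv2.dilate((m>0).astype(np.uint8),np.ones((41,41)))>0
            t+=((m!=l)&near&((m>0)|(l==2)|(l==1))).sum()/S/S
            ims.append(np.hstack([m,l])*100)
        return (t,ims) if full else t
    w=np.r_[st if fix is None else [],cd]; n=len(w)
    for k in range(3):
        sc=np.r_[[.006]*(n-2),.06,.06]/(k+1)
        r=minimize(cost,w,method='Nelder-Mead',options=dict(initial_simplex=np.vstack([w]+[w+np.eye(n)[i]*sc[i] for i in range(n)]),maxfev=700,xatol=1e-5,fatol=.05)); w=r.x
    return w,cost(w,True)
E
python3 - <<'E'
from h import *
cs=[load('scene0'),load('top0')]
for n,uv in((1,(346,202)),(2,(214,197))):
    g=ray(cs[1],*uv,.03)[:2]
    w,(t,ims)=fit(cs,g,[g[0],g[1],.04,0,0]); print(n,w.round(4),'off mm',((w[2:4]-w[:2])*1000).round(1),t)
    cv2.imwrite(f'pics/f{n}.png',np.hstack([ims[0],ims[1]])[::2,::2])
for nm,uv,z in(('box',(295,214),.01),('purple',(405,244),.04),('teal',(294,281),.04),('sharp',(328,254),.01),('eraser',(426,152),.01)): print(nm,ray(cs[1],*uv,z).round(3))
E
```

```text
1 [ 0.6062 -0.1113  0.6211 -0.1132  0.0252  0.0499 -0.2398] off mm [14.9 -1.9] 1926.4375
2 [ 0.6074  0.2016  0.609   0.2046  0.0238  0.0401 -0.0056] off mm [1.6 3. ] 821.875
box [0.571 0.009 0.01 ]
purple [ 0.506 -0.235  0.04 ]
teal [0.422 0.007 0.04 ]
sharp [ 0.481 -0.067  0.01 ]
eraser [ 0.719 -0.292  0.01 ]
```

View pics/f1.png

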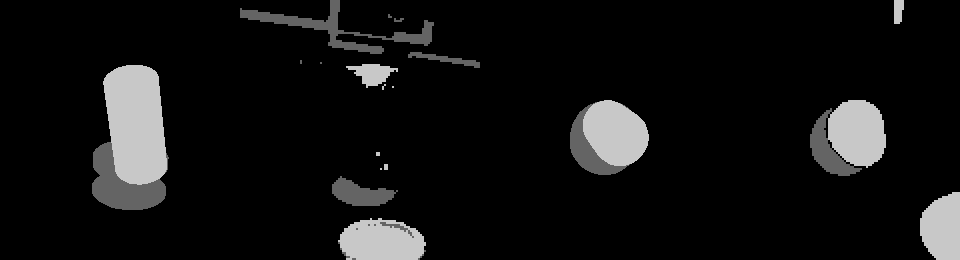

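The red threshold fails in the scene view because the candle there reads too close to the wood. I'll sample some colours and adjust it.

```bash
python3 - <<'E'
from h import *
s=load('scene0')['pixels'];t=load('top0')['pixels']
for im,n,pts in((s,'s',[(355,190),(348,210),(365,220),(355,225),(340,220),(350,240),(335,225),(300,235),(380,240),(330,200),(390,180),(365,240),(347,178)]),(t,'t',[(353,195),(360,205),(355,213),(340,200),(335,207),(320,190),(370,215),(345,215)])):
    for u,v in pts: print(n,u,v,im[v,u])
E
```

```text
s 355 190 [ 59  69 130]
s 348 210 [ 58  70 126]
s 365 220 [ 58  69 126]
s 355 225 [ 60  71 131]
s 340 220 [ 73  81 106]
s 350 240 [ 82  86 105]
s 335 225 [ 77  83 107]
s 300 235 [ 62  91 157]
s 380 240 [ 72  97 164]
s 330 200 [ 73 102 167]
s 390 180 [ 82 127 152]
s 365 240 [ 79  83 106]
s 347 178 [ 53  60 118]
t 353 195 [ 67  72 141]
t 360 205 [ 44  48 126]
t 355 213 [43 44 67]
t 340 200 [ 70  69 118]
t 335 207 [81 76 72]
t 320 190 [ 64  95 160]
t 370 215 [ 57  87 150]
t 345 215 [78 74 68]
```

```bash
python3 - <<'E'
s=open('h.py').read()
s=s.replace("red=(r>1.9*g)&(r>25); gray=(r<1.25*b+8)&(r<120)&(r>15)","ok=(g<1.27*b)&(g>.85*b)&(r<190); red=ok&(r>1.5*g); gray=ok&(r<=1.5*g)&(r<125)")
s=s.replace("            h=sil(c,cpts(v))/4-u;","            ns=cv2.dilate(m,np.ones((41,41)))>0\n            h=sil(c,cpts(v))/4-u;")
s=s.replace("((m>0)|(l==2)|(l==1))","((m>0)|(l==2)|((l==1)&ns))")
open('h.py','w').write(s)
E
cat > m.py <<'E'
from h import *
cs=[load('scene0'),load('top0')]
o=[]
for n,uv in((1,(346,202)),(2,(214,197))):
    g=ray(cs[1],*uv,.03)[:2]
    w,(t,ims)=fit(cs,g,[g[0],g[1],.04,0,0]); print(n,w.round(4),'off mm',((w[2:4]-w[:2])*1000).round(1),t)
    o.append(np.hstack([ims[0],ims[1]])[::2,::2])
cv2.imwrite('pics/f.png',np.vstack(o)[:,::1][:, :960] if 1 else 0)
E
python3 m.py; python3 -c "
import cv2;a=cv2.imread('pics/f.png');cv2.imwrite('pics/f.png',cv2.resize(a,(800,433)))"
```

```text
1 [ 0.6035 -0.1106  0.6171 -0.1099  0.0281  0.0771 -0.1783] off mm [13.5  0.7] 432.4375
2 [ 0.6063  0.1999  0.6071  0.2006  0.0355  0.0466 -0.0101] off mm [0.8 0.7] 279.125
```

View pics/f.png

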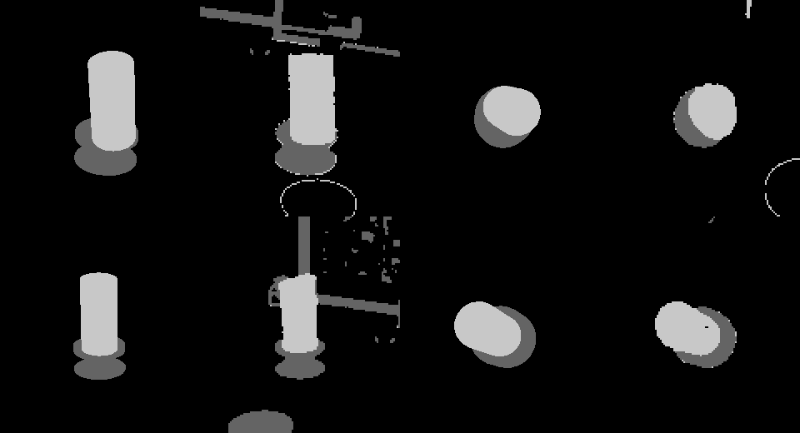

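```bash
cat > m2.py <<'E'
from h import *
import sys
def best(cs,st,inits=((0,-.02),(-.015,-.015),(-.02,0),(0,.02),(0,0))):
    r=[]
    for d in inits:
        w,(t,ims)=fit(cs,st,[st[0]+d[0],st[1]+d[1],.041,0,0],fix=st); r.append((t,w,ims))
    r.sort(key=lambda x:x[0]); return r
if __name__=='__main__':
    cs=[load('scene0'),load('top0')]
    for st in ([.6035,-.1106],[.6063,.1999]):
        for t,w,_ in best(cs,st)[:3]: print(w.round(4),'off',((w[:2]-st)*1000).round(1),t)
E
python3 m2.py
```

```text
[ 0.6014 -0.126   0.0302 -0.117   0.0158] off [ -2.1 -15.4] 344.875
[ 0.6022 -0.1252  0.0299 -0.1111  0.006 ] off [ -1.3 -14.6] 348.6875
[ 0.6026 -0.1237  0.0373 -0.1007 -0.0062] off [ -0.9 -13.1] 379.6875
[ 0.6075  0.2014  0.0356  0.058  -0.0151] off [1.2 1.5] 271.0625
[ 0.6072  0.2017  0.0362  0.0617 -0.0136] off [0.9 1.8] 271.1875
[ 0.6084  0.2017  0.0354  0.0587 -0.0286] off [2.1 1.8] 272.6875
```

```bash
cat > g.py <<'E'
from h import *
def goal(p,psi=6,phi=35):
    "tool delta (rotvec deg, pos m) to TCP p, pushing along +y turned psi deg towards +x, tool leaning phi"
    o=status.get_obs(); Q=R.from_quat(o['tool_rot'])
    a=np.radians(psi); x=np.array([np.sin(a),np.cos(a),0]); z=np.array([0,0,-1.]); T=R.from_matrix(np.c_[x,np.cross(z,x),z])*R.from_euler('y',phi,degrees=True)
    d=(Q.inv()*T).as_rotvec(degrees=True); s=Q.inv().apply(np.array(p)-o['position'])
    print('rot',d.round(2),'pos',s.round(4)); return T
E
python3 - <<'E'
from g import *
goal([.45,.1,.25],6,0); goal([.595,-.235,.20]); T=goal([.6,-.2,.051]); print(T.as_matrix().round(3))
from m2 import *
E
```

```text
rot [-1.10e-01  6.00e-02  7.63e+01] pos [-0.3901 -0.3786 -0.0277]
rot [-23.36  29.67  73.74] pos [-0.6396 -0.645   0.0227]
rot [-23.36  29.67  73.74] pos [-0.6325 -0.61    0.1716]
[[ 0.086  0.995  0.06 ]
 [ 0.815 -0.105  0.57 ]
 [ 0.574  0.    -0.819]]
```

Request:
arm_command(delta_rot=[[0,0,7],[0,0,14],[0,0,21],[0,0,28],[0,0,35],[0,0,42],[0,0,49],[0,0,56],[0,0,63],[0,0,70],[0,0,76.3],[0,0,76.3]], delta_pos=[[-0.028,-0.027,-0.002],[-0.056,-0.054,-0.004],[-0.085,-0.082,-0.006],[-0.113,-0.11,-0.008],[-0.142,-0.138,-0.01],[-0.17,-0.165,-0.012],[-0.2,-0.193,-0.014],[-0.226,-0.22,-0.016],[-0.255,-0.248,-0.018],[-0.283,-0.275,-0.02],[-0.31,-0.302,-0.022],[-0.34,-0.33,-0.024]], gripper=[1,1,1,1,1,1,1,1,1,1,1,1])

```text
time: 1.1
position: [0.4193, 0.1615, 0.2465]
tool_rot: [0.744, 0.668, -0.0, -0.0]
ft_force: [0.5, -0.1, -1.2]
grip_width: 0.0148
grip_force: 0.0
```

```bash
python3 - <<'E'
from g import *
o=status.get_obs();print(o['position'].__repr__(),o['time'],o['q'],o['grip_width'])
goal([.595,-.235,.20])
E
```

```text
array([0.41927307, 0.16149404, 0.24650546]) 1.1 [1.17804885e-01 2.57149147e-01 1.82399468e+00 3.61816697e-04
 1.06125683e+00 2.25811967e-01] 0.014797350398838198
rot [ 1.000e-02  3.499e+01 -2.100e-01] pos [-0.3752  0.2175  0.0463]
```

Request:
arm_command(delta_rot=[[0,3.5,0],[0,7,0],[0,10.5,0],[0,14,0],[0,17.5,0],[0,21,0],[0,24.5,0],[0,28,0],[0,31.5,0],[0,35,0],[0,35,0],[0,35,0]], delta_pos=[[-0.031,0.018,0.0],[-0.062,0.036,0.0],[-0.094,0.054,0.0],[-0.125,0.072,0.0],[-0.156,0.09,0.0],[-0.188,0.109,0.0],[-0.219,0.127,0.0],[-0.25,0.145,0.01],[-0.281,0.163,0.02],[-0.313,0.181,0.03],[-0.344,0.2,0.04],[-0.375,0.218,0.046]], gripper=[1,1,1,1,1,1,1,1,1,1,1,1])

```text
time: 2.1
position: [0.5966, -0.235, 0.1979]
tool_rot: [0.71, 0.637, 0.223, -0.203]
ft_force: [0.0, 0.5, 0.2]
grip_width: 0.0006
grip_force: 0.0
```

```bash
python3 - <<'E'
from g import *
o=status.get_obs();print(o['position'].round(4),o['time'],o['q'].round(2),o['grip_width'],o['ft_force'])
goal([.598,-.205,.051])
E
```

```text
[ 0.5966 -0.235   0.1979] 2.1 [-0.77  0.73  1.27  0.47  1.56 -0.77] 0.0005574853966763475 [0.04207459 0.45281183 0.24414473]
rot [-0.09 -0.13 -0.21] pos [-0.06   -0.0013  0.1373]
```

Request:
arm_command(delta_rot=[[0,0,0],[0,0,0],[0,0,0],[0,0,0],[0,0,0],[0,0,0],[0,0,0],[0,0,0],[0,0,0],[0,0,0]], delta_pos=[[-0.008,0,0.018],[-0.016,0,0.036],[-0.024,0,0.055],[-0.032,0,0.073],[-0.04,0,0.091],[-0.048,0,0.11],[-0.056,0,0.128],[-0.06,0,0.137],[-0.06,0,0.137],[-0.06,0,0.137]], gripper=[1,1,1,1,1,1,1,1,1,1])

```text
time: 2.93
position: [0.6001, -0.2031, 0.0536]
tool_rot: [0.709, 0.638, 0.223, -0.202]
ft_force: [0.1, 0.4, 0.8]
grip_width: 0.0009
grip_force: 0.0
```

```bash
python3 - <<'E'
from g import *
o=status.get_obs();print(o['position'].round(4),o['time'],o['ft_force'])
a=shot('scene','s1');b=shot('top','t1')
r=lambda a:cv2.resize(a,(400,300),interpolation=cv2.INTER_CUBIC)
cv2.imwrite('pics/z1.png',np.hstack([r(a['pixels'][150:270,290:450]),r(b['pixels'][140:242,310:446])]))
E
```

```text
[ 0.6001 -0.2031  0.0536] 2.9333 [0.11844044 0.37283973 0.78954509]
```

View pics/z1.png

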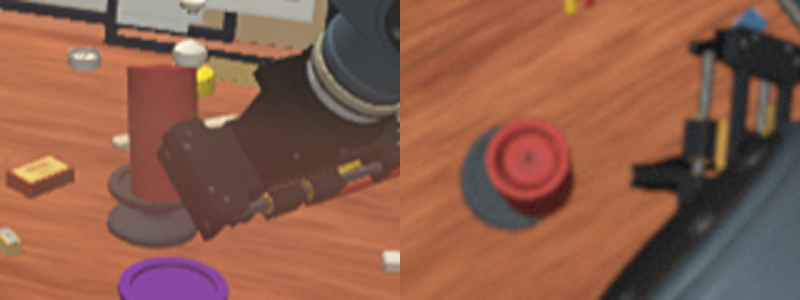

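Request:
arm_command(delta_rot=[[0,0,0],[0,0,0],[0,0,0],[0,0,0],[0,0,0],[0,0,0],[0,0,0],[0,0,0],[0,0,0],[0,0,0],[0,0,0],[0,0,0]], delta_pos=[[0.002,0,0.005],[0.007,0,0.008],[0.011,0,0.011],[0.015,0,0.014],[0.019,0,0.0165],[0.023,0,0.0195],[0.0265,0,0.0215],[0.0285,0,0.023],[0.0305,0,0.0245],[0.032,0,0.0255],[0.0335,0,0.0265],[0.0335,0,0.0265]], gripper=[1,1,1,1,1,1,1,1,1,1,1,1])

```text
time: 4.03
position: [0.6048, -0.161, 0.0514]
tool_rot: [0.709, 0.638, 0.223, -0.201]
ft_force: [-0.1, -1.1, -0.0]
grip_width: 0.0001
grip_force: 0.3
```

```bash
cat > look.py <<'E'
from g import *; import sys
n=sys.argv[1]
o=status.get_obs();print(o['position'].round(4),o['time'],o['ft_force'].round(2))
b=shot('top','t'+n)
def top(b):
    l=(lab(b)==2).astype(np.uint8); p=proj(b,[.604,-.112,.156]); 
    # bright top disc of candle: Hough-like circle fit by moments on bright red
    g=b['pixels'][...,2].astype(int); u,v=p.astype(int); m=np.zeros_like(l); m[v-28:v+28,u-28:u+28]=1
    m=m*l*(g>95); k=cv2.connectedComponentsWithStats(m); i=1+k[2][1:,4].argmax(); c=cv2.findContours((k[1]==i).astype(np.uint8),0,1)[0][0]
    (x,y),r=cv2.minEnclosingCircle(c); return x,y,r,k[2][i,4]
for f in ('t1','t'+n):
    b=load(f); x,y,r,a=top(b); print(f,'top disc px',round(x,1),round(y,1),round(r,1),a,'xy at z.154',ray(b,x,y,.154)[:2].round(4), 'expected seated px',proj(b,[.6035,-.1106,.152]).round(1))
E
python3 look.py 2
```

```text
[ 0.6048 -0.161   0.0514] 4.0333 [-0.11 -1.13 -0.04]
t1 top disc px 352.7 193.5 15.0 569 xy at z.154 [ 0.6014 -0.1116] expected seated px [352.1 192.6]
t2 top disc px 352.0 193.6 14.7 467 xy at z.154 [ 0.6011 -0.1103] expected seated px [352.1 192.6]
```

Request:
arm_command(delta_rot=[[0,0,0],[0,0,0],[0,0,0],[0,0,0],[0,0,0],[0,0,0],[0,0,0],[0,0,0],[0,0,0],[0,0,0]], delta_pos=[[0.0008,0,0.0006],[0.0016,0,0.0011],[0.0025,0,0.0017],[0.0033,0,0.0023],[0.0041,0,0.0029],[0.0049,0,0.0034],[0.0057,0,0.004],[0.0066,0,0.0046],[0.0066,0,0.0046],[0.0066,0,0.0046]], gripper=[1,1,1,1,1,1,1,1,1,1])

```text
time: 4.92
position: [0.6055, -0.1528, 0.0515]
tool_rot: [0.709, 0.638, 0.223, -0.201]
ft_force: [0.1, -0.4, -0.3]
grip_width: 0.0003
grip_force: 0.4
```

```bash
python3 look.py 3; python3 - <<'E'
from h import *
b=load('t3'); cv2.imwrite('pics/z3.png',cv2.resize(b['pixels'][150:240,310:430],(640,480),interpolation=cv2.INTER_CUBIC))
E
```

```text
[ 0.6055 -0.1528  0.0515] 4.9167 [ 0.08 -0.38 -0.28]
t1 top disc px 352.7 193.5 15.0 569 xy at z.154 [ 0.6014 -0.1116] expected seated px [352.1 192.6]
t3 top disc px 348.6 193.1 15.5 460 xy at z.154 [ 0.6021 -0.1038] expected seated px [352.1 192.6]
```

View pics/z3.png

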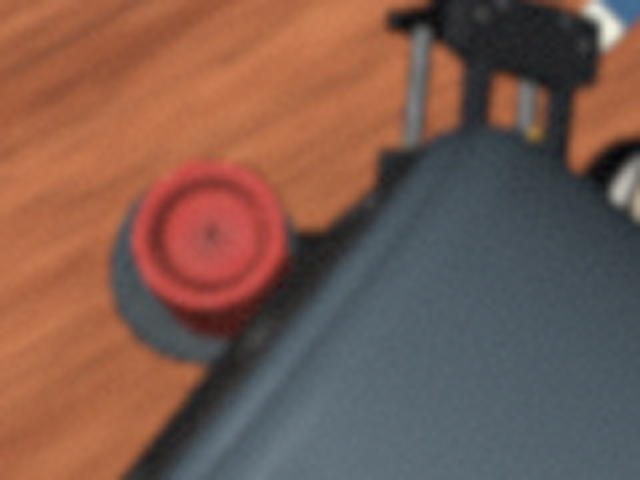

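Request:
arm_command(delta_rot=[[0,0,0],[0,0,0],[0,0,0],[0,0,0],[0,0,0],[0,0,0],[0,0,0]], delta_pos=[[0.0006,0,0.0004],[0.0012,0,0.0008],[0.0018,0,0.0012],[0.0024,0,0.0016],[0.003,0,0.002],[0.003,0,0.002],[0.003,0,0.002]], gripper=[1,1,1,1,1,1,1])

```text
time: 5.55
position: [0.6059, -0.1492, 0.0515]
tool_rot: [0.709, 0.638, 0.223, -0.201]
ft_force: [0.1, -0.7, -0.7]
grip_width: 0.0008
grip_force: 0.4
```

```bash
python3 look.py 4
```

```text
[ 0.6059 -0.1492  0.0515] 5.55 [ 0.07 -0.66 -0.67]
t1 top disc px 352.7 193.5 15.0 569 xy at z.154 [ 0.6014 -0.1116] expected seated px [352.1 192.6]
t4 top disc px 348.4 192.5 15.6 439 xy at z.154 [ 0.6033 -0.1034] expected seated px [352.1 192.6]
```

Request:
arm_command(delta_rot=[[0,0,0],[0,0,0],[0,0,0],[0,0,0],[0,0,0]], delta_pos=[[0.0005,0,0.0003],[0.001,0,0.0006],[0.0015,0,0.0009],[0.0015,0,0.0009],[0.0015,0,0.0009]], gripper=[1,1,1,1,1])

```text
time: 6.02
position: [0.606, -0.1473, 0.0518]
tool_rot: [0.709, 0.638, 0.224, -0.201]
ft_force: [-1.0, 0.3, -0.7]
grip_width: 0.0005
grip_force: 0.1
```

```bash
python3 look.py 5; python3 - <<'E'
from h import *
b=load('t5');a=load('t4'); z=lambda q:cv2.resize(q['pixels'][165:225,310:390],(400,300),interpolation=cv2.INTER_CUBIC)
cv2.imwrite('pics/z5.png',np.hstack([z(a),z(b)]))
E
```

```text
[ 0.606  -0.1473  0.0518] 6.0167 [-1.    0.29 -0.74]
t1 top disc px 352.7 193.5 15.0 569 xy at z.154 [ 0.6014 -0.1116] expected seated px [352.1 192.6]
t5 top disc px 350.7 196.8 16.3 417 xy at z.154 [ 0.595  -0.1079] expected seated px [352.1 192.6]
```

View pics/z5.png

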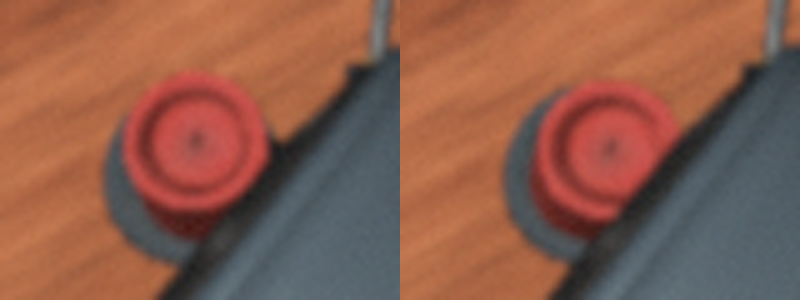

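The candle's disc has jumped from about (349,193) to (352,194.6), so it probably dropped into the seat. I'll back off and check with both cameras.

Request:
arm_command(delta_rot=[[0,0,0],[0,0,0],[0,0,0],[0,0,0],[0,0,0],[0,0,0],[0,0,0],[0,0,0],[0,0,0],[0,0,0]], delta_pos=[[-0.002,0,-0.002],[-0.006,0,-0.004],[-0.015,0,-0.015],[-0.02,0,-0.04],[-0.02,0,-0.07],[-0.02,0,-0.11],[-0.02,0,-0.15],[-0.02,0,-0.19],[-0.02,0,-0.23],[-0.02,0,-0.23]], gripper=[1,1,1,1,1,1,1,1,1,1])

```text
time: 6.9
position: [0.5924, -0.3036, 0.236]
tool_rot: [0.71, 0.639, 0.224, -0.192]
ft_force: [1.7, -1.2, 0.1]
grip_width: 0.0004
grip_force: 0.0
```

```bash
cat > chk.py <<'E'
from g import *; import sys
from m2 import best
n=sys.argv[1]
o=status.get_obs();print(o['position'].round(4),o['time'])
cs=[shot('scene','s'+n),shot('top','t'+n)]
for st in([.6035,-.1106],[.6063,.1999]):
    w,(t,_)=fit(cs,st,[*st,.038,0,0]); print('stand',w[:2].round(4),'candle',w[2:].round(4),'off mm',((w[2:4]-w[:2])*1e3).round(1),round(t))
r=lambda a:cv2.resize(a,(400,300),interpolation=cv2.INTER_CUBIC)
s,t=cs[0]['pixels'],cs[1]['pixels']
cv2.imwrite(f'pics/z{n}.png',np.hstack([r(s[164:260,290:418]),r(t[160:232,300:396])]))
E
python3 chk.py 6
```

```text
[ 0.5924 -0.3036  0.236 ] 6.9
stand [ 0.6037 -0.1107] candle [ 0.604  -0.1079  0.036   0.0169 -0.0409] off mm [0.4 2.8] 536
stand [0.6063 0.1999] candle [ 0.6074  0.2011  0.0365  0.0658 -0.0203] off mm [1.1 1.2] 384
```

View pics/z6.png

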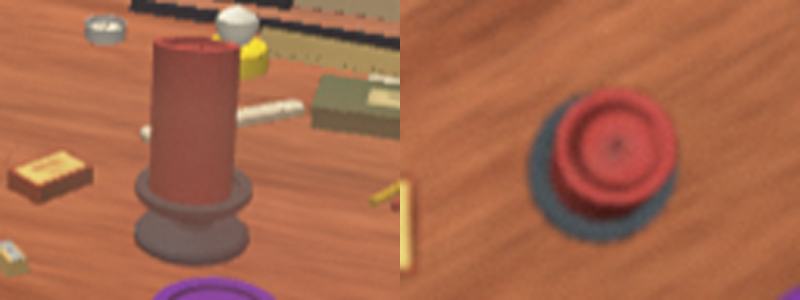

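```bash
python3 - <<'E'
from h import *
b=load('t6'); p=b['pixels'].astype(int)
for st in([.6037,-.1107],[.6063,.1999]):
    e=proj(b,[*st,.152]); u,v=e.astype(int); m=(lab(b)==2)&(p[...,2]>100); k=np.zeros(m.shape,np.uint8); k[v-25:v+25,u-25:u+25]=1; k*=m
    n,l,s,_=cv2.connectedComponentsWithStats(k); i=1+s[1:,4].argmax()
    # best disc by correlation of radius matching
    r=b['fx']*.028/(b['pose'][2,3]-.152); 
    sc=[]
    for du in np.arange(-6,6.1,.25):
        for dv in np.arange(-6,6.1,.25):
            yy,xx=np.mgrid[:400,:640]; d=(xx-e[0]-du)**2+(yy-e[1]-dv)**2; ins=d<r*r; ring=(d<(r+2.5)**2)&~ins
            sc.append(((l==i)[ins].sum()-(l==i)[ring].sum(),du,dv))
    sc.sort(reverse=True); du,dv=np.mean([x[1:] for x in sc[:8]],0)
    print(st,'exp',e.round(1),'delta px',du,dv,'r',r,'world delta mm',((ray(b,e[0]+du,e[1]+dv,.152)[:2]-st)*1e3).round(1),s[i])
E
```

```text
[0.6037, -0.1107] exp [352.1 192.5] delta px -1.125 2.5625 r 14.443904455644152 world delta mm [-5.1  2.2] [336 181  31  29 593]
[0.6063, 0.1999] exp [193.7 189.3] delta px 2.6875 0.6875 r 14.443904455644152 world delta mm [-1.3 -5.4] [183 176  27  30 450]
```

```bash
cat > edge.py <<'E'
from h import *; import sys
# subpixel left/right edges of the candle at heights in the scene view -> axis line; compare with an upright axis
def run(f):
    c=load(f); p=cv2.GaussianBlur(c['pixels'],(0,0),.7).astype(float); S=p[...,1]/p[...,2]   # g/r: candle .54, wood .6, stand .8
    for st in([.6037,-.1107],[.6063,.1999]):
        P=c['pose'][:3,3]; rt=c['pose'][:2,0]/np.linalg.norm(c['pose'][:2,0]); out=[]
        for z in np.arange(.055,.146,.006):
            e=proj(c,[*st,z]); v=int(round(e[1])); D=p[v]
            l=int(e[0]); ref=D[l-4:l+5].mean(0); d=np.linalg.norm(D/D.sum(1,keepdims=True)-ref/ref.sum(),axis=1)
            g=np.abs(np.diff(d)); k=np.arange(len(g))+.5
            L=slice(l-28,l-8);Rr=slice(l+8,l+28)
            cen=lambda s:(lambda i:(g[s.start+i-1:s.start+i+2]*k[s.start+i-1:s.start+i+2]).sum()/g[s.start+i-1:s.start+i+2].sum())(g[s].argmax())
            a,b=cen(L),cen(Rr); out.append((z,(a+b)/2-e[0],b-a))
        o=np.array(out); ok=abs(o[:,2]-np.median(o[:,2]))<1.5; q=np.polyfit(o[ok,0],o[ok,1],1); dist=np.linalg.norm(P[:2]-st)
        mm=lambda px:px*np.hypot(dist,.4)/c['fx']*1e3
        print(f,st,'n',ok.sum(),'lean to image right deg',np.degrees(np.arctan(mm(q[0])/1e3)).round(2),'offset right at z=.04 mm',mm(np.polyval(q,.04)).round(2), 'w',np.median(o[:,2]))
for f in sys.argv[1:]: run(f)
E
python3 edge.py scene0 s6
python3 - <<'E'
from h import *
from h import fit
cs=[load('s6'),load('t6')]
for st in([.6037,-.1107],[.6063,.1999]):
  for nm,k in(('both',cs),('scene',cs[:1]),('top',cs[1:])):
    # upright flat fit: only xy free
    import itertools
    # reuse cost through fit with tiny search: evaluate grid
    best=[]
    for dx,dy in itertools.product(np.arange(-6,6.1,1.5),repeat=2):
        m=0
        for c in k:
            u=proj(c,[st[0],st[1],.06]).astype(int)-[60,70]; l=lab(c)[u[1]:u[1]+130,u[0]:u[0]+120]
            h=sil(c,cpts([st[0]+dx/1e3,st[1]+dy/1e3,.038,0,0]))/4-u; q=np.zeros_like(l); cv2.fillConvexPoly(q,(h*16).round().astype(int),1,shift=4)
            near=cv2.dilate(q,np.ones((9,9)))>0; m+=(((l==2)!=(q==1))&near).sum()
        best.append((m,dx,dy))
    best.sort(); print(st,nm,best[:4])
E
```

```text
scene0 [0.6037, -0.1107] n 12 lean to image right deg -3.73 offset right at z=.04 mm 7.64 w 27.469640875669313
scene0 [0.6063, 0.1999] n 13 lean to image right deg -0.3 offset right at z=.04 mm 1.4 w 21.537648721290083
s6 [0.6037, -0.1107] n 13 lean to image right deg -0.27 offset right at z=.04 mm -2.7 w 27.503267886166697
s6 [0.6063, 0.1999] n 12 lean to image right deg -0.84 offset right at z=.04 mm 1.82 w 21.621163561814484
[0.6037, -0.1107] both [(np.int64(464), np.float64(-3.0), np.float64(1.5)), (np.int64(466), np.float64(-3.0), np.float64(3.0)), (np.int64(475), np.float64(-1.5), np.float64(1.5)), (np.int64(475), np.float64(-1.5), np.float64(3.0))]
[0.6037, -0.1107] scene [(np.int64(265), np.float64(1.5), np.float64(6.0)), (np.int64(267), np.float64(0.0), np.float64(4.5)), (np.int64(269), np.float64(0.0), np.float64(6.0)), (np.int64(279), np.float64(-1.5), np.float64(3.0))]
[0.6037, -0.1107] top [(np.int64(179), np.float64(-3.0), np.float64(3.0)), (np.int64(181), np.float64(-3.0), np.float64(1.5)), (np.int64(181), np.float64(-1.5), np.float64(1.5)), (np.int64(183), np.float64(-4.5), np.float64(3.0))]
[0.6063, 0.1999] both [(np.int64(401), np.float64(0.0), np.float64(-1.5)), (np.int64(404), np.float64(0.0), np.float64(0.0)), (np.int64(407), np.float64(1.5), np.float64(1.5)), (np.int64(413), np.float64(0.0), np.float64(-3.0))]
[0.6063, 0.1999] scene [(np.int64(152), np.float64(4.5), np.float64(6.0)), (np.int64(159), np.float64(1.5), np.float64(1.5)), (np.int64(161), np.float64(4.5), np.float64(4.5)), (np.int64(164), np.float64(0.0), np.float64(0.0))]
[0.6063, 0.1999] top [(np.int64(234), np.float64(0.0), np.float64(-3.0)), (np.int64(234), np.float64(0.0), np.float64(-1.5)), (np.int64(239), np.float64(0.0), np.float64(-4.5)), (np.int64(240), np.float64(0.0), np.float64(0.0))]
```

Request:
arm_command(delta_rot=[[0,0,0],[0,0,0],[0,0,0],[0,0,0],[0,0,0],[0,0,0],[0,0,0],[0,0,0],[0,0,0],[0,0,0]], delta_pos=[[0,0,0],[0,0,0],[0,0,0],[0,0,0],[0,0,0],[0,0,0],[0,0,0],[0,0,0],[0,0,0],[0,0,0]], gripper=[1,1,1,1,1,1,1,1,1,1])

```text
time: 7.83
position: [0.5906, -0.2951, 0.2286]
tool_rot: [0.709, 0.638, 0.223, -0.201]
ft_force: [-0.9, 0.3, 0.4]
grip_width: 0.0003
grip_force: 0.0
```

```bash
python3 - <<'E'
from h import *
a=shot('scene','s7');b=shot('top','t7')
for n,q,s in(('s6',a,np.s_[164:260,310:400]),('t6',b,np.s_[160:232,320:380])): print(n,np.abs(q['pixels'][s].astype(int)-load(n)['pixels'][s]).mean())
E
python3 edge.py s7
```

```text
s6 0.7308256172839506
t6 1.761496913580247
s7 [0.6037, -0.1107] n 13 lean to image right deg -0.76 offset right at z=.04 mm -1.77 w 27.608440951670417
s7 [0.6063, 0.1999] n 13 lean to image right deg -0.05 offset right at z=.04 mm 0.93 w 21.46298798477602
```

```bash
python3 - <<'E'
from h import *
a,b=load('t6'),load('t7')
g=lambda q,s:cv2.cvtColor(q['pixels'][s],6).astype(np.float32)
for s in(np.s_[168:228,322:382],np.s_[165:225,180:240],np.s_[180:240,265:325],np.s_[90:150,240:300]): print(cv2.phaseCorrelate(g(a,s),g(b,s),cv2.createHanningWindow((60,60),cv2.CV_32F)),np.abs(g(a,s)-g(b,s)).mean())
cs=[load('s7'),b]
for st in([.6037,-.1107],[.6063,.1999]):
    w,_=fit(cs,st,[*st,.038,0,0],fix=st); print(w.round(4),((w[:2]-st)*1e3).round(1))
E
```

```text
((-0.07378327771603921, -0.0034128176182299796), 1.000266466140747) 1.6288888
((-0.028829929503540797, 0.033790484332499204), 0.9566821246676975) 1.7016667
((-0.05264052123763818, 0.07887249611158609), 0.9507857015397814) 1.5708333
((0.11400175698632253, 0.10058992163403602), 0.8896807882520887) 1.5736111
[ 0.6038 -0.1082  0.0359  0.0143 -0.0386] [0.1 2.5]
[ 0.6081  0.2007  0.0369  0.0649 -0.0369] [1.8 0.8]
```

The candle is still. It leans the same way as its twin to within the measuring error and sits within the seat's play, and the stand hasn't moved.

```bash
python3 -c "
from rig import robot; print(robot.hand_in())"
```

```text
the job is handed in; nothing more can be done
None
```

I handed the job in at about 8 s: the askew candle dropped into its seat with light pushes low down, and the cameras show it upright, still and about 2–3 mm off centre (within the seat's play), with both stands and the twin candle unmoved; I got no verdict back.

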